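Change over the open tray of a cassette file

ROBOT

A 6-joint arm with a two-finger parallel gripper is mounted at the origin on a cart in front of the work surface, level with it; the furniture and walls round the work are solid. World frame = base frame: x ahead of the robot, y to its left, z up, the work surface at z = 0. Lengths are in m, angles in rad, forces in N, time in s.
With the tool pointing down it reaches from about 0.35 to 0.85 m from the base axis. Payload 8.1 kg.
Tool frame: the origin (TCP) lies at the very end of the fingers, on their centre line; the grasp point (between the pads) lies 19 mm behind it (robot.grasp_offset is the z of the grasp point in the tool frame, in m); z points along the fingers, y is the direction in which the jaws open and shut (so a half turn about z gives the same grasp; the last joint's range is limited). The gripper opens to 85 mm and grips with 20 to 120 N. Pads are 22 mm wide; open, the fingers measure 114 mm over their backs; the gripper's body (76 mm by 85 mm) begins 54 mm behind the grasp point. The pads swing forward as they close: fully open they stand 13 mm farther back than shut.
Start: joints at [-1.402, 0.13, 1.488, -0, 1.523, -0.085], TCP at [0.151, -0.581, 0.231] pointing down, gripper open.
Joint ranges: [-2.96, 2.96], [-0.89, 2.26], [0.02, 2.5], [-1.34, 4.48], [0, 2.73], [-2.66, 2.66]. Speed limits (rad/s): [2.39, 2.39, 2.79, 3.14, 3.14, 3.14].

INTERFACE

Orientations are given as a unit quaternion [w, x, y, z].
In Python, from rig import monitor, grab_frame, camera_params, robot gives the robot as it stands.
- The arm moves only by the tool step_arm, never from a script. Its argument "moves" is a list of rows, each a list of 7 numbers: the opening, from -1 (shut) to 1 (fully open), then the shift along the tool's x, y, z in mm, then the turn, a rotation vector about the tool's x, y, z in degrees. In form: [[gripper, dx, dy, dz, ax, ay, az], ...]. A call has 1 to 8 rows; each row shifts and turns the commanded pose from where the row before left it, along the tool's axes as they then stand; what a row does not reach is not made up. A row lasts 1/8 s, in which the tool goes at most 62.5 mm and 10.7 degrees, less where a joint would pass 70% of its speed; a pose out of reach is approached as far as the arm can. A call with a gripper value outside its range is refused whole. The fingers move at their own pace and stop on an object; "grip_force" is the grip in N (left out, the last holds). Time passes only in rows, so rows that do not move let the fingers close. It gives the time, the measured TCP pose, the force and the opening at its end, in the units of the state.
- monitor.observe(): the state, without advancing time (a new reading comes with each control period).
- grab_frame(name): name is "scene" or "top"; returns the picture (420x560x3 uint8, red, green, blue); there is no depth.
- camera_params(name): a dict with "camera_matrix" (3x3 intrinsics, pixels), "R" (3x3) and "t" (3): a world point X has camera coordinates R X + t. Camera axes: x right, y down, z forward; pixel columns grow to the right and rows downward; lengths in m; the calibration is good to about 2 mm. A picture is of the moment at which its call begins. camera_params takes no time and is no camera call.
- robot.close_job(): hands the job in, once; it reports no verdict.
The state is a dict: "time_s": time; "q": joint angles; "joint_vel": joint speeds; "tau": joint torques, N m; "tool_pos": TCP position; "tcp_rot": TCP orientation; "wrist_force": force on the tool from outside, world axes, zero at the start; "torque": the same for the moment, N m; "grip_width": opening from 0.0 (shut) to 1.0 (fully open).
Only numpy, scipy, OpenCV 4.12 (cv2) and the standard library are available. Lean on these libraries where they do the work, as an engineer would, in place of code of your own. Each camera call takes 0.05 s, during which the arm holds its last target. There are 200 camera calls.

TASK

In the bench file for tissue cassettes, first push the empty pink tray, which was left out, fully home; then hook a fingertip behind the lip of the turquoise tray and draw it out as far as it goes, so that its cassette lies clear of the dust cover. Use the fingertips only: pinch and lift nothing, do not touch the cassettes, and leave the yellow tray shut and the things round about where they are.

Things in the scene. Friction and masses are not known exactly. Their poses are not given: they have to be found in the camera images.
- cassette_file: Fixed grey and white file for tissue cassettes, 170 (x) x 216 (y) x 47 mm high, origin at the centre of its underside, front to its -x. Three lanes along x, centres at y = -70, 0, +70 mm (which colour is where varies), floor 6 mm, guides 15 to 17 mm high. A clear cover, top at 47 mm, roofs all behind x = -36 mm; the front 49 mm is open above.
- tray_pink (a joint): How far the pink tray is out, in m: 0 fully home, 0.085 out against its end stop. It slides along its own -x (x axis of point tray_pink_lip), about 1.5 N of friction plus a little drag, no spring, stays where left, cannot lift off. Starts 0.05 to 0.084 out, empty.
- tray_pink_lip (a point): Middle of the top edge of the upright pink lip of its white tray, 40 mm above the worktop; moves with the tray. x points into the file, z up. Lip 60 mm wide (y), 8 mm thick (x -4 to +4 mm); tray floor 29 mm below its top, 11 mm above the worktop. Behind it the floor is empty for 48 mm (x +4 to +52 mm) to a 7 mm high pocket wall; at home the cover begins there (x +53 mm).
- tray_turquoise (a joint): How far the turquoise tray is out, in m: 0 fully home, 0.085 out against its end stop. It slides along its own -x (x axis of point tray_turquoise_lip), about 1.5 N of friction plus a little drag, no spring, stays where left, cannot lift off. Starts home.
- tray_turquoise_lip (a point): Middle of the top edge of the upright turquoise lip of its white tray, 40 mm above the worktop; moves with the tray. x points into the file, z up. Lip 60 mm wide (y), 8 mm thick (x -4 to +4 mm); tray floor 29 mm below its top, 11 mm above the worktop. Behind it the floor is empty for 48 mm (x +4 to +52 mm) to a 7 mm high pocket wall; at home the cover begins there (x +53 mm).
- block_turquoise: The turquoise tissue cassette, loose, 28 x 41 x 10 mm, origin at the centre of its underside; lies flat in a shallow pocket of the turquoise tray, 71.5 mm behind the lip point along its x and 29 mm below it.
- tray_yellow (a joint): How far the yellow tray is out, in m: 0 fully home, 0.085 out against its end stop. It slides along its own -x (x axis of point tray_yellow_lip), about 1.5 N of friction plus a little drag, no spring, stays where left, cannot lift off. Starts home.
- tray_yellow_lip (a point): Middle of the top edge of the upright yellow lip of its white tray, 40 mm above the worktop; moves with the tray. x points into the file, z up. Lip 60 mm wide (y), 8 mm thick (x -4 to +4 mm); tray floor 29 mm below its top, 11 mm above the worktop. Behind it the floor is empty for 48 mm (x +4 to +52 mm) to a 7 mm high pocket wall; at home the cover begins there (x +53 mm).
- block_yellow: The yellow tissue cassette, loose, 28 x 41 x 10 mm, origin at the centre of its underside; lies flat in a shallow pocket of the yellow tray, 71.5 mm behind the lip point along its x and 29 mm below it.
- pink_face: Front half of the pink lip: coloured plate with a blank paper label, 4 x 60 x 28 mm, origin at the middle of its lower edge; 5 mm lower than the rear half.
- pink_hook: Rear half of the pink lip: coloured plate 4 x 60 x 33 mm, origin at the middle of its lower edge; its back is what a fingertip hooks behind.
- turquoise_face: Front half of the turquoise lip: coloured plate with a blank paper label, 4 x 60 x 28 mm, origin at the middle of its lower edge; 5 mm lower than the rear half.
- turquoise_hook: Rear half of the turquoise lip: coloured plate 4 x 60 x 33 mm, origin at the middle of its lower edge; its back is what a fingertip hooks behind.
- vial: Small brown bottle with a blue cap, standing, 27 mm across, 50 mm high, origin under its centre, on the left beside the file. Bystander.
- timer: Lab timer lying on its back, 62 x 68 x 20 mm, origin under its centre. Bystander.
- marker: Black marker with a blue cap, lying, 14 x 132 x 16 mm, origin under its centre. Bystander.
- forceps: Steel forceps, lying, 12 x 125 x 9 mm, origin under its centre. Bystander.
- brush: Thin red brush, lying, 8 x 159 x 8 mm, origin under its centre. Bystander.

How it is judged:
By the outcome, as a careful person would: the job done as asked, in the order asked, and still so for the second after the job is handed in, with the robot touching nothing.
It also fails if it takes over 42 s, if anything falls off the work surface, if the arm or the gripper's body presses on something with over 40 N, if the wrist force passes 120 N, or if a joint passes its speed limit or range.

## Working session

There is one attempt and no reset: what is moved stays moved. The work goes in short steps, Python scripts to look and compute and a tool call to move; the robot and the scene stay as the last step left them, time stands still between calls to the robot, and variables do not carry over. Pictures are saved under pics/ and viewed, about 8 in all and at most 12, crops included, and the job is handed in when it is done.

Besides the shell and the picture viewer there is one more tool, called as a command line: name --pt "numbers of a row" for each row, then --argument value for the rest. step_arm: Moves the arm, as the interface text tells. Its arguments: {"type":"object","properties":{"moves":{"type":"array","items":{"type":"array","items":{"type":"number"}}},"grip_force":{"type":"number"}},"required":["moves"]}

```bash
mkdir -p pics
python3 - <<'E'
from rig import monitor, grab_frame, camera_params, robot
import cv2,numpy as np
for n in("scene","top"):
    f=grab_frame(n); cv2.imwrite(f"pics/{n}0.png",f[:,:,::-1]); p=camera_params(n)
    print(n,np.round(p["camera_matrix"],1).tolist(),np.round(-p["R"].T@p["t"],3),np.round(p["R"],3).tolist())
s=monitor.observe();print(s["time_s"],s["tool_pos"],s["tcp_rot"],s["grip_width"],robot.grasp_offset)
E
```

```text
scene [[480.2, 0.0, 282.4], [0.0, 480.2, 205.8], [0.0, 0.0, 1.0]] [-0.013  0.95   0.792] [[-0.889, -0.457, -0.004], [-0.228, 0.453, -0.862], [0.396, -0.766, -0.507]]
top [[437.0, 0.0, 278.0], [0.0, 437.0, 209.1], [0.0, 0.0, 1.0]] [ 0.358 -0.153  1.324] [[0.018, -1.0, -0.01], [-0.989, -0.017, -0.144], [0.144, 0.012, -0.989]]
0.1 [ 0.15059005 -0.58025962  0.23032417] [-8.61280230e-04  9.91957645e-01  1.26567325e-01 -3.74835410e-05] 0.9979780575440648 -0.0187
```

View pics/scene0.png

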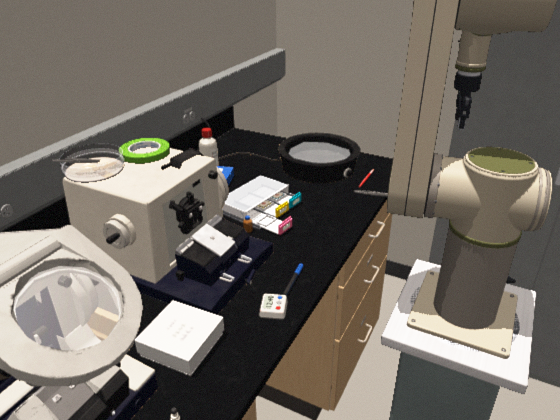

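View pics/top0.png

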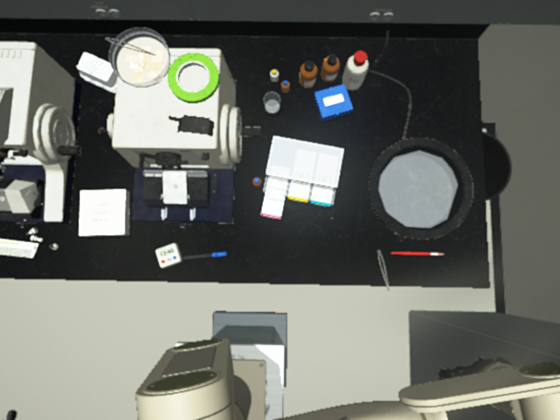

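The top view shows the file at about (305,170): pink lip at (271,215), yellow (298,199), turquoise (321,203), vial (257,182). The arm is clear of it. Next I'll measure the lips.

```bash
cat > h.py <<'E'
from rig import monitor, grab_frame, camera_params, robot
import cv2,numpy as np
def ray(n,uv,z):
    p=camera_params(n);d=p["R"].T@np.linalg.solve(p["camera_matrix"],[uv[0],uv[1],1]);c=-p["R"].T@p["t"]
    return c+d*(z-c[2])/d[2]
HUE=dict(pink=(160,178),yellow=(22,36),turq=(82,98))
BOX=dict(top=(240,120,360,235),scene=(215,170,310,240))
def lips(n,f,show=True):
    h=cv2.cvtColor(f,cv2.COLOR_RGB2HSV);x0,y0,x1,y1=BOX[n];o={}
    for k,(a,b) in HUE.items():
        m=cv2.inRange(h,(a,70,60),(b,255,255));r=np.zeros_like(m);r[y0:y1,x0:x1]=m[y0:y1,x0:x1]
        cs=max(cv2.findContours(r,0,1)[0],key=cv2.contourArea,default=None)
        if cs is None: print(n,k,"none");continue
        rr=np.zeros_like(m);cv2.drawContours(rr,[cs],-1,255,-1);rr&=r
        ys,xs=np.nonzero(rr);pts=np.array([ray(n,(u,v),.038) for u,v in zip(xs,ys)])
        o[k]=pts
        if show:
            print(n,k,len(xs),"uv",xs.mean().round(1),ys.mean().round(1),"xyz",pts.mean(0).round(4),"rect",[np.round(q,4) for q in cv2.minAreaRect((pts[:,:2]*1000).astype(np.float32))])
    return o
E
python3 - <<'E'
from h import *
for n in("top","scene"):
    f=cv2.imread(f"pics/{n}0.png")[:,:,::-1].copy();lips(n,f)
    if n=="top":
        h=cv2.cvtColor(f,cv2.COLOR_RGB2HSV);g=np.zeros(h.shape[:2],np.uint8);b=(240,120,360,235)
        m=cv2.inRange(h,(0,0,110),(180,60,255));g[120:235,240:360]=m[120:235,240:360]
        c=max(cv2.findContours(g,0,1)[0],key=cv2.contourArea)
        for u,v in cv2.approxPolyDP(c,3,True)[:,0]: print((u,v),ray(n,(u,v),.04).round(3))
t=cv2.imread("pics/top0.png")[120:230,245:355];s=cv2.imread("pics/scene0.png")[165:240,215:310]
t=cv2.resize(t,(550,550),interpolation=2);cv2.imwrite("pics/c1.png",t)
E
```

```text
top pink 28 uv 264.1 214.8 xyz [ 0.5279 -0.0963  0.038 ] rect [array([527.2657, -97.5374]), array([31.0847,  9.7293]), np.float64(74.1561)]
top yellow 80 uv 297.3 198.9 xyz [ 0.5774 -0.1942  0.038 ] rect [array([ 577.424 , -193.6444]), array([61.3507, 11.2768]), np.float64(79.4775)]
top turq 82 uv 320.1 203.2 xyz [ 0.5658 -0.2623  0.038 ] rect [array([ 565.3146, -263.2003]), array([63.4447, 11.8977]), np.float64(80.7819)]
(np.int32(274), np.int32(135)) [ 0.773 -0.121  0.04 ]
(np.int32(261), np.int32(212)) [ 0.536 -0.087  0.04 ]
(np.int32(281), np.int32(216)) [ 0.525 -0.147  0.04 ]
(np.int32(287), np.int32(195)) [ 0.588 -0.163  0.04 ]
(np.int32(333), np.int32(204)) [ 0.564 -0.3    0.04 ]
(np.int32(343), np.int32(148)) [ 0.736 -0.331  0.04 ]
scene pink 136 uv 285.0 224.3 xyz [ 0.5209 -0.0971  0.038 ] rect [array([520.3399, -97.1929]), array([ 35.0552, 104.6808]), np.float64(21.8836)]
scene yellow 129 uv 281.4 208.7 xyz [ 0.5708 -0.1709  0.038 ] rect [array([ 569.6933, -170.5092]), array([ 37.3821, 101.009 ]), np.float64(6.7764)]
scene turq 110 uv 294.4 199.1 xyz [ 0.5613 -0.2424  0.038 ] rect [array([ 560.4126, -241.2102]), array([ 34.8571, 109.367 ]), np.float64(25.3937)]
```

View pics/c1.png

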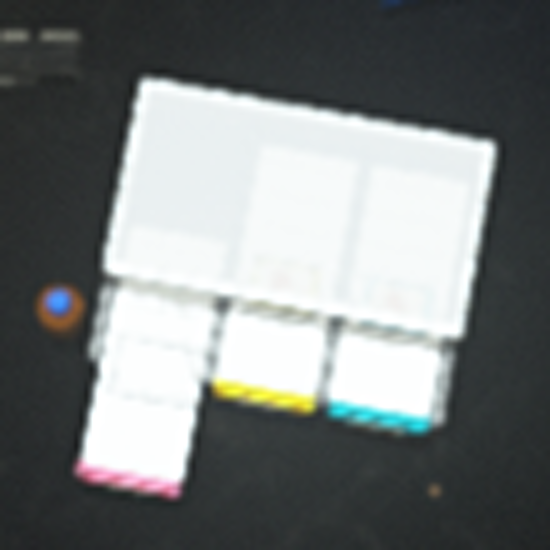

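step_arm --pt "-1 0 0 0 0 0 8" --pt "-1 0 0 0 0 0 8" --pt "-1 0 0 0 0 0 8" --pt "-1 0 0 0 0 0 0" --grip_force 40

```text
time_s: 0.6
tool_pos: [0.1506, -0.5805, 0.2308]
tcp_rot: [-0.0, 0.997, -0.082, -0.0]
wrist_force: [0.4, -0.1, 1.1]
grip_width: 0.145
```

```bash
cat >> h.py <<'E'
from scipy.spatial.transform import Rotation as Ro
YAW=np.radians(-9.4);EX=np.array([np.cos(YAW),np.sin(YAW),0]);EY=np.array([-EX[1],EX[0],0])
def state():
    s=monitor.observe();w,x,y,z=s["tcp_rot"];R=Ro.from_quat([x,y,z,w]).as_matrix()
    print("t",round(s["time_s"],2),"tcp",np.round(s["tool_pos"],4),"toolx yaw",np.degrees(np.arctan2(R[1,0],R[0,0])).round(2),"z",R[:,2].round(3),"F",np.round(s["wrist_force"],1),"w",round(s["grip_width"],3))
    return np.array(s["tool_pos"]),R
def delta(target): # mm in tool axes
    p,R=state();print("delta mm",(R.T@(np.array(target)-p)*1000).round(1))
E
python3 - <<'E'
from h import *
f=cv2.imread("pics/top0.png")[:,:,::-1].copy();o=lips("top",f,0)
P={k:v.mean(0)+.002*EX for k,v in o.items()}
P["pink"]=ray("top",(270.8,216),.038)+.002*EX
for k in P: print(k,P[k].round(4),"file-axes",(P[k]@EX).round(4),(P[k]@EY).round(4))
print("vial",ray("top",(257,181),.05).round(3))
delta(P["pink"]-.060*EX+np.array([0,0,.2-.038]))
E
```

```text
pink [ 0.5267 -0.1166  0.038 ] file-axes 0.5387 -0.029
yellow [ 0.5794 -0.1945  0.038 ] file-axes 0.6034 -0.0973
turq [ 0.5677 -0.2626  0.038 ] file-axes 0.603 -0.1663
vial [ 0.627 -0.073  0.05 ]
t 0.6 tcp [ 0.1506 -0.5805  0.2308] toolx yaw -9.41 z [-0.     0.001 -1.   ] F [ 0.4 -0.1  1.1] w 0.145
delta mm [ 235.2 -519.2   31.1]
```

step_arm --pt "-1 20 -44 0 0 0 0" --pt "-1 20 -44 0 0 0 0" --pt "-1 20 -44 0 0 0 0" --pt "-1 20 -44 0 0 0 0" --pt "-1 20 -44 0 0 0 0" --pt "-1 20 -44 0 0 0 0" --pt "-1 20 -44 0 0 0 0" --pt "-1 20 -44 0 0 0 0"

```text
time_s: 1.6
tool_pos: [0.3669, -0.2585, 0.2313]
tcp_rot: [0.0, 0.997, -0.081, 0.0]
wrist_force: [0.9, -0.4, -0.2]
grip_width: -0.003
```

step_arm --pt "-1 19 -42 0 0 0 0" --pt "-1 19 -42 0 0 0 0" --pt "-1 19 -42 0 0 0 0" --pt "-1 18 -41 0 0 0 0" --pt "-1 0 0 0 0 0 0" --pt "-1 0 0 0 0 0 0"

```text
time_s: 2.35
tool_pos: [0.4675, -0.1075, 0.231]
tcp_rot: [0.0, 0.997, -0.081, -0.0]
wrist_force: [-1.0, 0.5, 0.8]
grip_width: 0.004
```

Run:
```python
from h import *
T=.5387*EX-.0275*EY
delta(T-.045*EX+np.array([0,0,.022]))
```

```text
t 2.35 tcp [ 0.4675 -0.1075  0.231 ] toolx yaw -9.29 z [-0.001 -0.    -1.   ] F [-1.   0.5  0.8] w 0.004
delta mm [ 15.1  -2.3 209. ]
```

step_arm --pt "-1 3 -0.5 45 0 0 0" --pt "-1 3 -0.5 45 0 0 0" --pt "-1 3 -0.5 45 0 0 0" --pt "-1 3 -0.5 45 0 0 0" --pt "-1 3 -0.3 27 0 0 0" --pt "-1 0 0 0 0 0 0" --pt "-1 0 0 0 0 0 0"

```text
time_s: 3.22
tool_pos: [0.4835, -0.1087, 0.0256]
tcp_rot: [0.0, 0.997, -0.083, 0.001]
wrist_force: [0.3, -0.6, 1.3]
grip_width: -0.002
```

Run:
```python
from h import *
T=.5387*EX-.0275*EY
delta(T-.015*EX+np.array([0,0,.022]))
for n in("top","scene"):
    cv2.imwrite(f"pics/{n}1.png",grab_frame(n)[:,:,::-1])
a=cv2.imread("pics/top1.png")[140:240,240:360];b=cv2.imread("pics/scene1.png")[150:250,220:340]
cv2.imwrite("pics/c2.png",np.vstack([cv2.resize(a,(360,300),interpolation=2),cv2.resize(b,(360,300),interpolation=2)]))
```

```text
t 3.23 tcp [ 0.4835 -0.1087  0.0256] toolx yaw -9.49 z [ 0.001 -0.001 -1.   ] F [ 0.3 -0.6  1.3] w -0.002
delta mm [29.  -0.8  3.7]
```

View pics/c2.png

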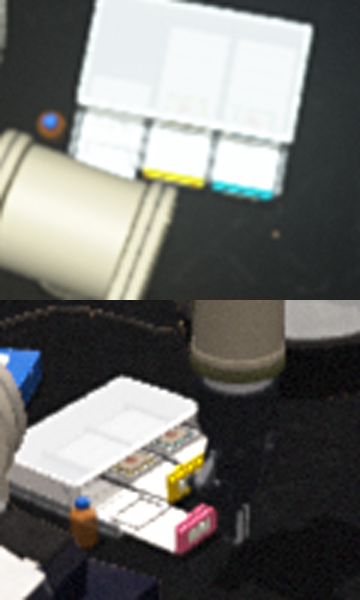

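The fingertip (lower panel, about (240,525)) hangs in front of the pink lip (197,528), roughly centred on it. I'll push now.

step_arm --pt "-1 10 0 2 0 0 0" --pt "-1 10 0 0 0 0 0" --pt "-1 6 0 0 0 0 0" --pt "-1 6 0 0 0 0 0" --pt "-1 6 0 0 0 0 0" --pt "-1 8 0 0 0 0 0" --pt "-1 8 0 0 0 0 0" --pt "-1 8 0 0 0 0 0"

```text
time_s: 4.32
tool_pos: [0.5444, -0.118, 0.022]
tcp_rot: [0.0, 0.997, -0.082, -0.0]
wrist_force: [-2.8, -1.3, 0.4]
grip_width: 0.004
```

step_arm --pt "-1 6 0 0 0 0 0" --pt "-1 6 0 0 0 0 0" --pt "-1 4 0 0 0 0 0" --pt "-1 2 0 0 0 0 0" --pt "-1 2 0 0 0 0 0" --pt "-1 0 0 0 0 0 0"

```text
time_s: 5.08
tool_pos: [0.5641, -0.1211, 0.0224]
tcp_rot: [-0.0, 0.997, -0.082, 0.0]
wrist_force: [-1.1, -0.1, -0.7]
grip_width: -0.001
```

Run:
```python
from h import *
delta(.6032*EX-.015*EX-.0275*EY+np.array([0,0,.024]))
```

```text
t 5.08 tcp [ 0.5641 -0.1211  0.0224] toolx yaw -9.46 z [ 0.  0. -1.] F [-1.1 -0.1 -0.7] w -0.001
delta mm [11.9  0.2 -1.6]
```

step_arm --pt "-1 3 0 0 0 0 0" --pt "-1 3 0 0 0 0 0" --pt "-1 2 0 0 0 0 0" --pt "-1 1 0 0 0 0 0" --pt "-1 1 0 0 0 0 0"

```text
time_s: 5.7
tool_pos: [0.5738, -0.1228, 0.0224]
tcp_rot: [0.0, 0.997, -0.082, 0.0]
wrist_force: [-1.5, 0.0, 0.4]
grip_width: -0.002
```

step_arm --pt "-1 1 0 0 0 0 0" --pt "-1 1 0 0 0 0 0"

```text
time_s: 5.95
tool_pos: [0.5758, -0.1231, 0.0224]
tcp_rot: [0.0, 0.997, -0.082, 0.0]
wrist_force: [-1.6, 0.2, 0.8]
grip_width: -0.002
```

step_arm --pt "-1 1 0 0 0 0 0" --pt "-1 1 0 0 0 0 0"

```text
time_s: 6.2
tool_pos: [0.5777, -0.1234, 0.0223]
tcp_rot: [0.0, 0.997, -0.082, 0.0]
wrist_force: [-1.3, -0.3, 0.9]
grip_width: -0.003
```

step_arm --pt "-1 1 0 0 0 0 0" --pt "-1 1 0 0 0 0 0"

```text
time_s: 6.45
tool_pos: [0.5779, -0.1235, 0.022]
tcp_rot: [-0.0, 0.997, -0.082, -0.002]
wrist_force: [-12.8, 2.1, 9.9]
grip_width: 0.001
```

step_arm --pt "-1 1 0 0 0 0 0" --pt "-1 1 0 0 0 0 0"

```text
time_s: 6.7
tool_pos: [0.578, -0.1235, 0.0216]
tcp_rot: [-0.0, 0.997, -0.082, -0.004]
wrist_force: [-23.1, 3.4, 16.3]
grip_width: -0.001
```

The force jump at TCP x≈0.578 shows the pink tray is home. I'll back off, rise and move over to turquoise.

step_arm --pt "-1 -6 0 0 0 0 0" --pt "-1 -15 0 0 0 0 0" --pt "-1 -10 0 -10 0 0 0" --pt "-1 0 0 -40 0 0 0" --pt "-1 0 0 -40 0 0 0" --pt "-1 0 40 0 0 0 0" --pt "-1 0 40 0 0 0 0" --pt "-1 0 0 0 0 0 0"

```text
time_s: 7.7
tool_pos: [0.5379, -0.2004, 0.1127]
tcp_rot: [0.001, 0.996, -0.084, 0.001]
wrist_force: [0.0, 0.9, 0.5]
grip_width: -0.002
```

Run:
```python
from h import *
delta(.633*EX-.1675*EY+np.array([0,0,.10]))
for n in("top","scene"):
    f=grab_frame(n);lips(n,f);cv2.imwrite(f"pics/{n}2.png",f[:,:,::-1])
b=cv2.imread("pics/scene2.png")[150:250,200:340]
cv2.imwrite("pics/c3.png",cv2.resize(b,(700,500),interpolation=2))
```

```text
t 7.7 tcp [ 0.5379 -0.2004  0.1127] toolx yaw -9.63 z [ 0.001 -0.001 -1.   ] F [0.  0.9 0.5] w -0.002
delta mm [69.8 57.3 12.9]
top pink 7 uv 278.7 195.0 xyz [ 0.5884 -0.1386  0.038 ] rect [array([ 588.4039, -139.4486]), array([6.0713, 5.9743]), np.float64(1.0416)]
top yellow none
top turq none
scene pink 114 uv 266.8 218.7 xyz [ 0.5828 -0.1003  0.038 ] rect [array([ 580.6818, -100.2616]), array([38.5774, 88.7306]), np.float64(28.0666)]
scene yellow 128 uv 281.4 208.7 xyz [ 0.5708 -0.1711  0.038 ] rect [array([ 570.1269, -170.3059]), array([39.7831, 95.6211]), np.float64(26.6269)]
scene turq 112 uv 294.6 199.1 xyz [ 0.5607 -0.2425  0.038 ] rect [array([ 561.1598, -244.0592]), array([ 35.6118, 105.2484]), np.float64(21.3306)]
```

View pics/c3.png

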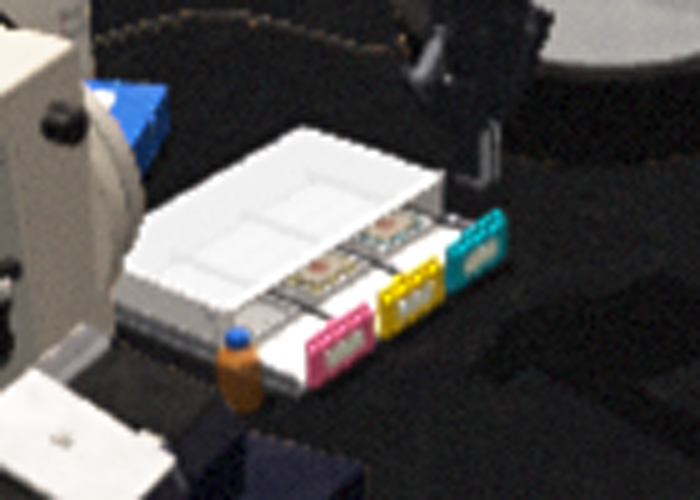

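Pink's lip is now level with yellow and turquoise (crop (340,345), (411,297), (476,250)), so it is home. Next I'll go above the gap behind the turquoise lip.

step_arm --pt "-1 22 19 0 0 0 0.2" --pt "-1 22 19 0 0 0 0" --pt "-1 22 19 0 0 0 0" --pt "-1 0 0 25 0 0 0" --pt "-1 0 0 0 0 0 0" --pt "-1 0 0 0 0 0 0"

```text
time_s: 8.55
tool_pos: [0.5936, -0.2641, 0.0876]
tcp_rot: [-0.0, 0.996, -0.084, -0.0]
wrist_force: [-0.6, -0.6, 0.4]
grip_width: 0.002
```

Run:
```python
from h import *
delta(.630*EX-.1675*EY+np.array([0,0,.021]))
f=grab_frame("scene");cv2.imwrite("pics/s3.png",f[:,:,::-1])
cv2.imwrite("pics/c4.png",cv2.resize(f[150:250,220:340,::-1],(600,500),interpolation=2))
```

```text
t 8.55 tcp [ 0.5936 -0.2641  0.0876] toolx yaw -9.6 z [-0.  0. -1.] F [-0.6 -0.6  0.4] w 0.002
delta mm [ 1.3  3.9 66.6]
```

View pics/c4.png

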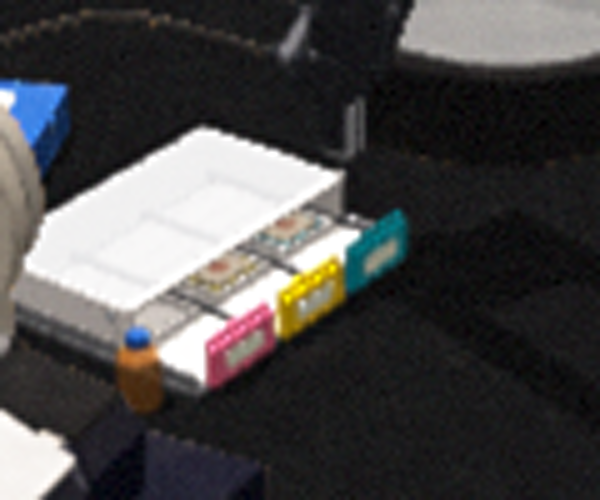

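The fingertip (crop (350,155)) is above the turquoise bay, clear of the cover and the lip. I'll descend in stages.

step_arm --pt "-1 1 4 20 0 0 0" --pt "-1 0 0 20 0 0 0" --pt "-1 0 0 8 0 0 0" --pt "-1 0 0 6 0 0 0" --pt "-1 0 0 0 0 0 0"

```text
time_s: 9.22
tool_pos: [0.5935, -0.2691, 0.0327]
tcp_rot: [-0.0, 0.996, -0.084, -0.0]
wrist_force: [0.4, -0.1, -0.3]
grip_width: -0.001
```

step_arm --pt "-1 0 0 4 0 0 0" --pt "-1 0 0 4 0 0 0" --pt "-1 0 0 4 0 0 0" --pt "-1 0 0 0 0 0 0"

```text
time_s: 9.72
tool_pos: [0.5934, -0.269, 0.0208]
tcp_rot: [-0.0, 0.996, -0.084, -0.0]
wrist_force: [-0.4, 0.5, -0.5]
grip_width: -0.005
```

Run:
```python
from h import *
delta(.630*EX-.1675*EY+np.array([0,0,.021]))
f=grab_frame("scene");lips("scene",f)
cv2.imwrite("pics/c5.png",cv2.resize(f[150:250,220:340,::-1],(600,500),interpolation=2))
```

```text
t 9.72 tcp [ 0.5934 -0.269   0.0208] toolx yaw -9.66 z [-0.001  0.    -1.   ] F [-0.4  0.5 -0.5] w -0.005
delta mm [ 0.6 -1.  -0.2]
scene pink 115 uv 266.8 218.6 xyz [ 0.5831 -0.1008  0.038 ] rect [array([ 580.6818, -100.2616]), array([38.5774, 88.7306]), np.float64(28.0666)]
scene yellow 131 uv 281.5 208.6 xyz [ 0.5708 -0.1717  0.038 ] rect [array([ 571.5471, -173.1385]), array([ 39.7831, 101.9585]), np.float64(26.6269)]
scene turq 110 uv 294.3 199.3 xyz [ 0.561  -0.2411  0.038 ] rect [array([ 560.1856, -240.8006]), array([36.3768, 98.768 ]), np.float64(20.6577)]
```

View pics/c5.png

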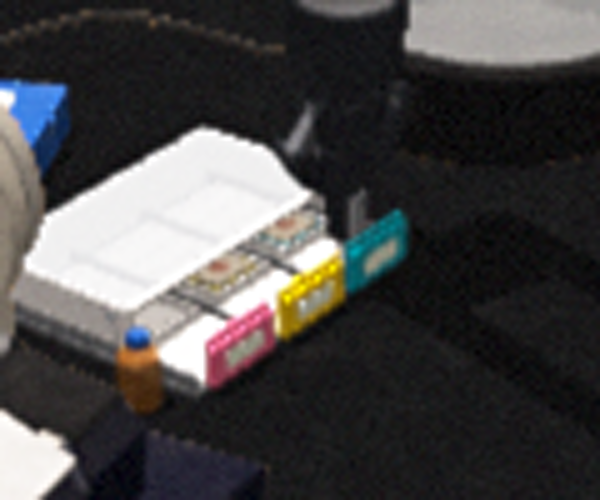

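The fingertip (crop (357,215)) is inside the bay behind the turquoise lip, with no contact. I'll draw it out gently.

step_arm --pt "-1 -4 0 0 0 0 0" --pt "-1 -3 0 0 0 0 0" --pt "-1 -3 0 0 0 0 0" --pt "-1 -4 0 0 0 0 0" --pt "-1 -5 0 0 0 0 0" --pt "-1 -6 0 0 0 0 0" --pt "-1 -6 0 0 0 0 0" --pt "-1 -6 0 0 0 0 0"

```text
time_s: 10.78
tool_pos: [0.5569, -0.2629, 0.0214]
tcp_rot: [-0.0, 0.996, -0.084, 0.0]
wrist_force: [1.9, 0.5, 0.5]
grip_width: 0.0
```

step_arm --pt "-1 -6 0 0 0 0 0" --pt "-1 -6 0 0 0 0 0" --pt "-1 -6 0 0 0 0 0" --pt "-1 -6 0 0 0 0 0" --pt "-1 -6 0 0 0 0 0" --pt "-1 -6 0 0 0 0 0" --pt "-1 -5 0 0 0 0 0" --pt "-1 -4 0 0 0 0 0"

```text
time_s: 11.78
tool_pos: [0.5125, -0.2554, 0.0213]
tcp_rot: [0.0, 0.996, -0.084, -0.0]
wrist_force: [1.8, 0.7, 0.1]
grip_width: 0.001
```

Run:
```python
from h import *
delta(.535*EX-.1675*EY+np.array([0,0,.021]))
lips("scene",grab_frame("scene"))
```

```text
t 11.78 tcp [ 0.5125 -0.2554  0.0213] toolx yaw -9.66 z [-0.  0. -1.] F [1.8 0.7 0.1] w 0.001
delta mm [-12.4  -0.7   0.3]
scene pink 115 uv 266.8 218.6 xyz [ 0.5829 -0.1004  0.038 ] rect [array([ 580.6818, -100.2616]), array([38.5774, 88.7306]), np.float64(28.0666)]
scene yellow 125 uv 281.2 208.6 xyz [ 0.5713 -0.1711  0.038 ] rect [array([ 569.69  , -170.4811]), array([37.3821, 98.9134]), np.float64(6.7764)]
scene turq 26 uv 308.2 209.8 xyz [ 0.4947 -0.202   0.038 ] rect [array([ 497.3705, -206.1191]), array([ 6.0885, 59.9479]), np.float64(24.4698)]
```

step_arm --pt "-1 -3 0 0 0 0 0" --pt "-1 -3 0 0 0 0 0" --pt "-1 -2 0 0 0 0 0" --pt "-1 -1 0 0 0 0 0" --pt "-1 -1 0 0 0 0 0"

```text
time_s: 12.45
tool_pos: [0.5029, -0.2538, 0.0212]
tcp_rot: [-0.0, 0.996, -0.084, -0.0]
wrist_force: [1.2, -0.5, -1.0]
grip_width: 0.001
```

step_arm --pt "-1 -1 0 0 0 0 0" --pt "-1 -1 0 0 0 0 0"

```text
time_s: 12.7
tool_pos: [0.501, -0.2534, 0.0213]
tcp_rot: [0.0, 0.996, -0.084, -0.0]
wrist_force: [1.8, -0.8, -1.0]
grip_width: 0.002
```

step_arm --pt "-1 -1 0 0 0 0 0" --pt "-1 -1 0 0 0 0 0"

```text
time_s: 12.95
tool_pos: [0.4992, -0.2531, 0.0213]
tcp_rot: [0.0, 0.996, -0.084, 0.0]
wrist_force: [6.7, -1.4, -3.2]
grip_width: 0.001
```

step_arm --pt "-1 -1 0 0 0 0 0" --pt "-1 -1 0 0 0 0 0"

```text
time_s: 13.2
tool_pos: [0.4992, -0.2532, 0.0217]
tcp_rot: [0.0, 0.996, -0.084, 0.002]
wrist_force: [14.1, -2.2, -10.0]
grip_width: 0.005
```

The force rises with no further motion, so the tray is on its end stop. I'll free the finger, lift and pull back.

step_arm --pt "-1 5 0 0 0 0 0" --pt "-1 5 0 0 0 0 0" --pt "-1 0 0 -10 0 0 0" --pt "-1 0 0 -30 0 0 0" --pt "-1 0 0 -45 0 0 0" --pt "-1 0 0 -45 0 0 0" --pt "-1 -20 40 -20 0 0 0" --pt "-1 -20 40 0 0 0 0"

```text
time_s: 14.2
tool_pos: [0.455, -0.3282, 0.1752]
tcp_rot: [0.002, 0.997, -0.083, 0.002]
wrist_force: [0.1, -0.6, -0.9]
grip_width: 0.004
```

step_arm --pt "-1 -20 45 0 0 0 0" --pt "-1 -20 45 0 0 0 0" --pt "-1 -20 45 0 0 0 0" --pt "-1 -20 45 0 0 0 0" --pt "-1 -20 40 0 0 0 0" --pt "-1 0 0 0 0 0 0" --pt "-1 0 0 0 0 0 0"

```text
time_s: 15.08
tool_pos: [0.3187, -0.5264, 0.1716]
tcp_rot: [-0.0, 0.996, -0.084, 0.0]
wrist_force: [0.8, -0.0, -1.0]
grip_width: 0.001
```

Run:
```python
from h import *
state()
BOX["scene"]=(215,170,330,245);BOX["top"]=(240,120,360,245)
for n in("top","scene"):
    f=grab_frame(n);o=lips(n,f);cv2.imwrite(f"pics/{n}6.png",f[:,:,::-1])
    if n=="top":
        for k in o: print(k,(o[k].mean(0)@EX).round(4),(o[k].mean(0)@EY).round(4))
a=cv2.imread("pics/top6.png")[110:270,130:450];b=cv2.imread("pics/scene6.png")[150:250,200:360]
cv2.imwrite("pics/c6.png",np.vstack([cv2.resize(a,(480,240),interpolation=2),cv2.resize(b,(480,300),interpolation=2)]))
```

```text
t 15.07 tcp [ 0.3187 -0.5264  0.1716] toolx yaw -9.69 z [ 0.  0. -1.] F [ 0.8 -0.  -1. ] w 0.001
top pink 52 uv 274.4 194.8 xyz [ 0.5886 -0.1256  0.038 ] rect [array([ 588.0835, -124.8294]), array([61.6792, 11.1081]), np.float64(77.5063)]
top yellow 80 uv 297.3 198.9 xyz [ 0.5774 -0.1942  0.038 ] rect [array([ 577.424 , -193.6444]), array([61.3507, 11.2768]), np.float64(79.4775)]
top turq 83 uv 315.5 231.0 xyz [ 0.4823 -0.249   0.038 ] rect [array([ 481.931 , -248.6474]), array([63.3582, 11.8418]), np.float64(80.913)]
pink 0.6013 -0.0278
yellow 0.6014 -0.0973
turq 0.5165 -0.1669
scene pink 116 uv 266.8 218.6 xyz [ 0.583  -0.1007  0.038 ] rect [array([ 580.6818, -100.2616]), array([38.5774, 88.7306]), np.float64(28.0666)]
scene yellow 125 uv 281.2 208.8 xyz [ 0.5709 -0.1702  0.038 ] rect [array([ 569.7535, -171.0154]), array([37.3821, 99.9895]), np.float64(6.7764)]
scene turq 105 uv 316.9 206.8 xyz [ 0.4783 -0.2302  0.038 ] rect [array([ 476.6598, -227.2544]), array([ 31.0278, 107.3317]), np.float64(3.6553)]
```

View pics/c6.png

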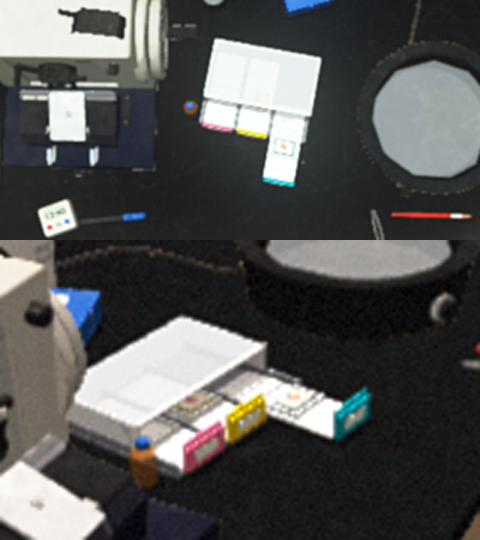

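Pink is level with yellow, both home (0.6013 and 0.6014 along the file axis). Turquoise is 84.9 mm further out (lip at crop (352,413)) with its cassette in its pocket, clear of the cover. The vial, timer, marker, forceps and brush haven't moved. I'm handing in.

```bash
python3 -c "
from rig import robot
print(robot.close_job())"
```

```text
the job is handed in; nothing more can be done
None
```

The job is done and handed in, about 15 s into the 42 s allowed: I pushed the pink tray fully home with the shut fingertips, then hooked the turquoise tray behind its lip and drew it out to its end stop.

**Last checks**
- **Pink:** it stopped with a clear rise in force (about 23 N). In the final top view its lip is level with the shut yellow one, within 0.1 mm.
- **Turquoise:** force rose to about 14 N at the end stop. Its lip measures 84.9 mm ahead of yellow's, against 85 mm nominal. The cassette lies in its pocket, clear of the cover.
- **Yellow and bystanders:** yellow's lip is at the same pixels in the top view before and after. The vial, timer, marker, forceps and brush look unmoved, judged by eye in the final pictures. The arm is clear of everything.

**Disagreement:** the stop contacts put the lips about 2 mm further into the file than the first camera estimate. That is within the stated calibration error, and I used the contact value for hooking. No check failed.

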